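# Fetch a bottle from behind a sprung locker flap

### The arm

A 6-joint arm with a two-finger parallel gripper is mounted at the origin on a cart in front of the work surface, level with it; the furniture and walls round the work are solid. World frame = base frame: x ahead of the robot, y to its left, z up, the work surface at z = 0. Lengths are in m, angles in degrees, forces in N, time in s.
With the tool pointing down it reaches from about 0.4 to 0.825 m from the base axis. Payload 7 kg.
Tool frame: the origin (TCP) lies at the very end of the fingers, on their centre line; the grasp point (between the pads) lies 19 mm behind it (ctrl.pinch_z is the distance from the TCP to the grasp point, in m); z points along the fingers, x is the direction in which the jaws open and shut, and the axes are right-handed (so a half turn about z gives the same grasp; the last joint's range is limited). The gripper opens to 88 mm and grips with 3 to 60 N. Pads are 19 mm wide; open, the fingers measure 130 mm over their backs; the gripper's body (78 mm by 193 mm) begins 47 mm behind the grasp point.
Start: joints at [81.996, 20.546, 0.682, 0, -70.136, -16.507], TCP at [0.28, 0.614, 0.227] pointing down, gripper open.
Joint ranges: [-176.03, 176.03], [-82.01, 121.73], [-58.28, 71.71], [-173.87, 95.51], [-174.79, -0.11], [-173.66, 173.66]. Speed limits (degrees/s): [136.94, 136.94, 172.46, 180, 180, 180].

### API

Orientations are given as [roll, pitch, yaw] about the fixed x, y, z axes, in that order (R = Rz(yaw) Ry(pitch) Rx(roll)).
In Python, from plant import ctrl gives the robot as it stands.
- The arm moves only by the tool carry_out, never from a script. Its argument "increments" is a list of rows, each a list of 7 numbers: the turn, a rotation vector about the world's x, y, z in degrees, then the shift along the world's x, y, z in mm, then the closure, from 0 (fully open) to 1 (shut). In form: [[ax, ay, az, dx, dy, dz, grip], ...]. A call has 1 to 20 rows; each row is the pose to reach, as a shift and turn from the pose commanded when the call began; what a row does not reach only later rows make up. A row lasts 1/8 s, in which the tool goes at most 62.5 mm and 10.7 degrees, less where a joint would pass 70% of its speed; a pose out of reach is approached as far as the arm can. A call with a gripper value outside its range is refused whole. The fingers move at their own pace and stop on an object; the grip force is fixed at half the most. Time passes only in rows, so rows that repeat a pose let the fingers close. It gives the time, the measured TCP pose, the force and the opening at its end, in the units of the state.
- ctrl.get_obs(): the state, without advancing time (a new reading comes with each control period).
- ctrl.snapshot(name): name is "scene" or "top"; returns a dict with "pixels" (420x560x3 uint8, blue, green, red), "intrinsics" (3x3 intrinsics, pixels), "dist" ([k1, k2, p1, p2, k3] as OpenCV has them; the pictures are not rectified), "rvec" (rotation vector, rad) and "tvec" (3), from world to camera coordinates, as OpenCV has them. Camera axes: x right, y down, z forward; pixel columns grow to the right and rows downward; lengths in m; the calibration is good to about 2 mm. A picture is of the moment at which its call begins. There is no depth.
- ctrl.close_job(): hands the job in, once; it reports no verdict.
Trained networks look in a picture, given as the dict that the camera call returned (one of the last four; its "shot" number tells which), for a name from the list of things; names that differ only in an ending like _2 or _b are one class to them, and where a whole thing is asked for, a point or a joint stands for the part that bears it (a point fixed in the world has none). Each returns a list of dicts, best first, with "confidence" (0 to 1); they miss things now and then, are a little off and sometimes report something else, mostly with a low value. They report only what shows in the picture. A call takes as long as a camera call.
- ctrl.search_frame(picture, label): "centre" ([x, y, z] in m, in world coordinates, good to about 4 mm: the middle of the surface that is visible of it).
- ctrl.outline_of(picture, label): "pixels" (420x560 bool, what is visible of it).
The state is a dict: "clock": time; "joint_pos": joint angles; "qvel": joint speeds; "tau": joint torques, N m; "tool_pos": TCP position; "orientation": TCP orientation; "force": force on the tool from outside, world axes, zero at the start; "moment": the same for the moment, N m; "opening": finger opening in m.
Only numpy, scipy, OpenCV 4.12 (cv2) and the standard library are available. Lean on these libraries where they do the work, as an engineer would, in place of code of your own. Each camera call takes 0.05 s, during which the arm holds its last target. There are 200 camera calls.

### The job

Push back and hold open the sprung clear flap of the white bottle locker with the hand, reach in behind it for the clear bottle with the wide screw cap, and lift it out so that the flap closes again by itself. Keep the bottle upright and set it down gently, without dropping it, standing in the middle of the steel tray between the things already there. Leave the white bottle in the locker and the white bottle and timer on the tray standing where they are.

Things in the scene. Friction and masses are not known exactly. Their poses are not given: they have to be found in the camera images.
- locker: fixed white metal locker, open-topped but for its flap, 170 (its x, depth) x 230 (y, width) mm. Origin: centre of underside; +x to the back, away from the robot. 5 mm walls: front 60 high (x=-85), back 100 (x=+85), sides 115; floor top at z=6. Two bottles stand inside side by side at x about -14, y about +52 and -52; a 6 mm high stop rail lies behind them at x=24.
- flap (a joint): clear flap's hinge, rad: 0 shut (slopes 52 degrees up and back from the hinge, over the bottles), 0.66 upright, 1.6 stop, leaning out over the front. Flap 208 wide, 145 mm hinge to edge. Opens when its edge is pulled up and toward the robot. A damped spring always shuts it: 0.03 Nm shut, 0.043 Nm fully back; flap 45 g; no latch.
- flap_edge (a point): middle of the flap's free edge: axis of its 8 mm steel edge bar, moves with the flap. Shut, it is at x=+4, z=179 mm in the locker's frame; behind it the locker is open above, so fingers can go down behind the bar and pull it toward the robot
- flap_hinge (a point): middle of the flap's hinge axis, which runs along the locker's y at x=-85, z=65 mm in the locker frame; fixed to the locker. (Mind the bench shelf behind and above: its board, underside 0.598 m above the worktop, starts at x = 0.573 m from the robot base axis.)
- media_bottle: the bottle to fetch: clear bottle with a wide blue screw cap, standing in the locker (left or right place), 104 mm high, body 56 mm in diameter, cap 40 mm in diameter from 82 to 104 mm above its base; 280 g (varies). Held by the cap alone it can swing when the flap drags past it; a grip on the body is steadier. Origin: centre of its base, z up.
- white_bottle: white bottle with a narrow white cap (29 mm) in the other place in the locker, 54 mm in diameter, 109 mm high; leave it. Origin: centre of its base.
- tray: fixed flat steel tray, 280 (its x) x 200 (its y) mm, floor 2 mm above the worktop, 2 mm thick rim 18 mm high. Origin: centre of its underside. A white bottle and a timer stand near its two short ends (about 95 mm from the centre along its x, either way round); the middle is free.
- tray_bottle: white bottle, 54 mm in diameter, 109 mm high, standing on one end of the tray; leave it. Origin: centre of its base.
- timer: flat white timer, 58x58x18 mm, lying on the other end of the tray; leave it. Origin: centre of its underside.

How it is judged (in metres and radians):
On the way, in this order (a step that is already met when the one before it is completed fails the run):
1. the flap is held open while the bottle is gripped inside the locker (value of joint flap above 0.25 rad and contact force between the fingers and media_bottle above 1 N and height (world z) of media_bottle below 0.06 m and horizontal distance between media_bottle and locker below 0.12 m), for 0.1 s.
2. the bottle has been lifted out and the flap has closed behind it (value of joint flap below 0.08 rad and (horizontal distance between media_bottle and locker above 0.16 m or height (world z) of media_bottle above 0.15 m)), for 0.1 s.
At the end, for the whole second after the job is handed in: The wide-capped bottle stands upright (within 0.08 rad) and at rest on the tray floor, its base within 40 mm of the tray's centre; the flap is shut (below 0.08 rad); the other two bottles and the timer are within 30 mm of where they stood (horizontal distance between media_bottle and tray below 0.04 m and height (world z) of media_bottle below 0.008 m and angle between media_bottle's own z axis and vertical below 0.08 rad and linear speed of media_bottle below 0.02 m/s and value of joint flap below 0.08 rad and distance of each of white_bottle, tray_bottle, timer from where it was at the start of the episode below 0.03 m); the robot touches nothing.
It fails at once if the fetched bottle is tipped by more than 0.6 rad (angle between media_bottle's own z axis and vertical above 0.6 rad).
It fails at once if the fetched bottle is dropped (falls out of the fingers faster than 0.4 m/s, about 8 mm of fall) (contact force between the fingers and media_bottle below 0.05 N and linear speed of media_bottle above 0.4 m/s).
It fails at once if the white bottle in the locker is shifted by more than 30 mm or tipped by more than 0.35 rad (distance of white_bottle from where it was at the start of the episode above 0.03 m or angle between white_bottle's own z axis and vertical above 0.35 rad).
It fails at once if the white bottle on the tray is shifted by more than 30 mm or tipped by more than 0.35 rad (distance of tray_bottle from where it was at the start of the episode above 0.03 m or angle between tray_bottle's own z axis and vertical above 0.35 rad).
It fails at once if the timer is shifted by more than 30 mm or tipped by more than 0.35 rad (distance of timer from where it was at the start of the episode above 0.03 m or angle between timer's own z axis and vertical above 0.35 rad).
It also fails if it takes over 51 s, if anything falls off the work surface, if the arm or the gripper's body presses on something with over 40 N, if the wrist force passes 120 N, or if a joint passes its speed limit or range.

## Working session

There is one attempt and no reset: what is moved stays moved. The work goes in short steps, Python scripts to look and compute and a tool call to move; the robot and the scene stay as the last step left them, time stands still between calls to the robot, and variables do not carry over. Pictures are saved under pics/ and viewed, about 8 in all and at most 12, crops included, and the job is handed in when it is done.

Besides the shell and the picture viewer there is one more tool, called after "Call:" by a JSON object that holds its "name" and its "arguments". carry_out: Moves the arm, as the interface text tells. Its arguments: {"type":"object","properties":{"increments":{"type":"array"}},"required":["increments"]}

```bash
ls; mkdir -p pics; python3 - <<'E'
from plant import ctrl
import cv2, numpy as np
o=ctrl.get_obs(); print({k:np.round(v,3) for k,v in o.items()})
ims=[]
for n in ["scene","top"]:
    p=ctrl.snapshot(n); ims.append(p["pixels"])
    R=cv2.Rodrigues(p["rvec"])[0]; print(n,"cam at",np.round(-R.T@np.ravel(p["tvec"]),3))
    cv2.imwrite(f"pics/{n}0.png",p["pixels"])
    for l in ["locker","flap","flap_edge","flap_hinge","media_bottle","white_bottle","tray","tray_bottle","timer"]:
        try: print(n,l,[(np.round(d["centre"],3).tolist(),round(d["confidence"],2)) for d in ctrl.search_frame(p,l)[:3]])
        except Exception as e: print(l,e)
E
```

```text
pics
{'clock': np.float64(0.0), 'joint_pos': array([ 8.1997e+01,  2.0592e+01,  6.3400e-01, -1.8000e-02, -7.0136e+01,
       -1.6505e+01]), 'qvel': array([ 0.079,  0.05 ,  0.022, -0.038, -0.081, -0.026]), 'tau': array([ 3.0000e-03, -5.8273e+01,  2.9305e+01,  6.9970e+00,  7.0000e-03,
       -0.0000e+00]), 'tool_pos': array([0.28 , 0.614, 0.226]), 'orientation': array([-1.79990e+02, -9.50000e-02, -1.14514e+02]), 'force': array([-0.499,  0.291, -0.066]), 'moment': array([-0.006,  0.003, -0.027]), 'opening': np.float64(0.088)}
scene cam at [1.528 0.366 1.075]
scene locker [([0.462, 0.21, 0.064], 0.57)]
scene flap [([0.43, 0.216, 0.133], 0.59)]
scene flap_edge [([0.428, 0.216, 0.134], 0.94)]
scene flap_hinge [([0.467, 0.214, 0.059], 0.96)]
scene media_bottle [([0.469, 0.194, 0.078], 0.65)]
scene white_bottle [([0.454, 0.288, 0.09], 0.74), ([0.465, 0.195, 0.08], 0.22)]
scene tray [([0.445, -0.3, 0.0], 0.89)]
scene tray_bottle [([0.364, -0.319, 0.064], 0.76)]
scene timer [([0.542, -0.259, 0.014], 0.81)]
top cam at [ 0.103 -0.07   1.203]
top locker [([0.431, 0.236, 0.099], 0.76)]
top flap [([0.415, 0.233, 0.127], 0.96)]
top flap_edge [([0.415, 0.24, 0.125], 0.73)]
top flap_hinge [([0.43, 0.234, 0.101], 0.85)]
top media_bottle [([0.339, -0.328, 0.082], 0.2)]
top white_bottle []
top tray [([0.435, -0.3, -0.001], 0.65)]
top tray_bottle [([0.338, -0.326, 0.081], 0.86)]
top timer [([0.533, -0.26, 0.017], 0.9)]
```

View pics/scene0.png

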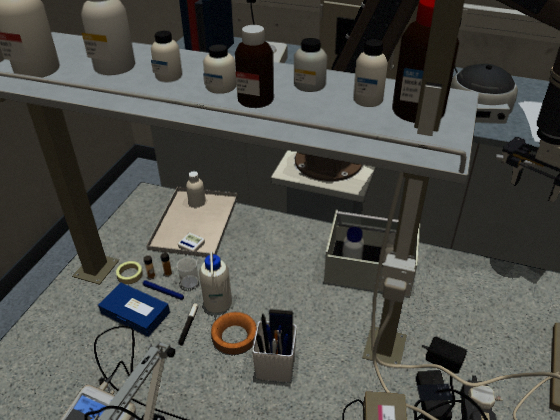

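View pics/top0.png

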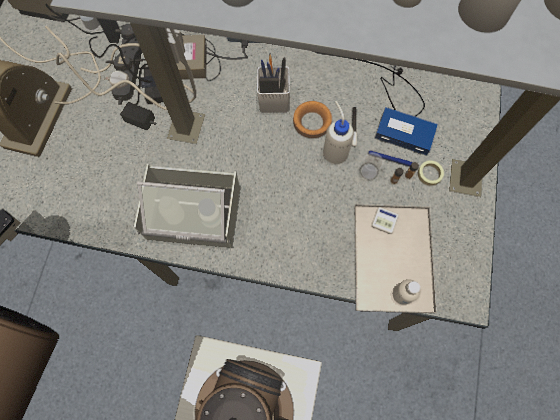

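The scene view shows the locker at about (372,255), with the blue-capped bottle at (354,240), which is its -y place. The tray is at (193,222). In the top view the locker is at (187,207) and the tray at (395,258), with the bottle and timer at its ends. Next I'll enlarge both locker views to pick corners.

```bash
python3 - <<'E'
import cv2, numpy as np
a=cv2.imread("pics/top0.png")[160:250,125:250]; b=cv2.imread("pics/scene0.png")[200:300,315:430]
f=lambda i,s:cv2.resize(cv2.convertScaleAbs(i,alpha=1.5),None,fx=s,fy=s,interpolation=cv2.INTER_CUBIC)
A=f(a,5);B=f(b,5)
cv2.imwrite("pics/top0c.png",f(a,6)); cv2.imwrite("pics/scene0c.png",f(b,6))
E
```

```text
(no output)
```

View pics/top0c.png

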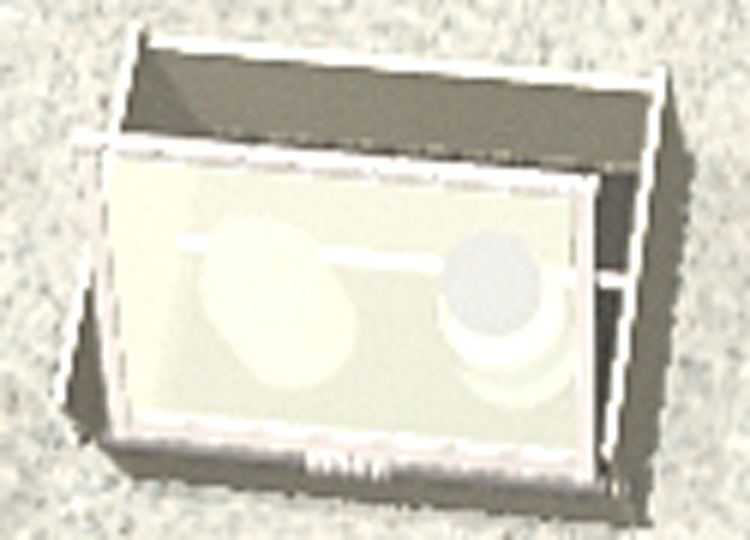

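View pics/scene0c.png

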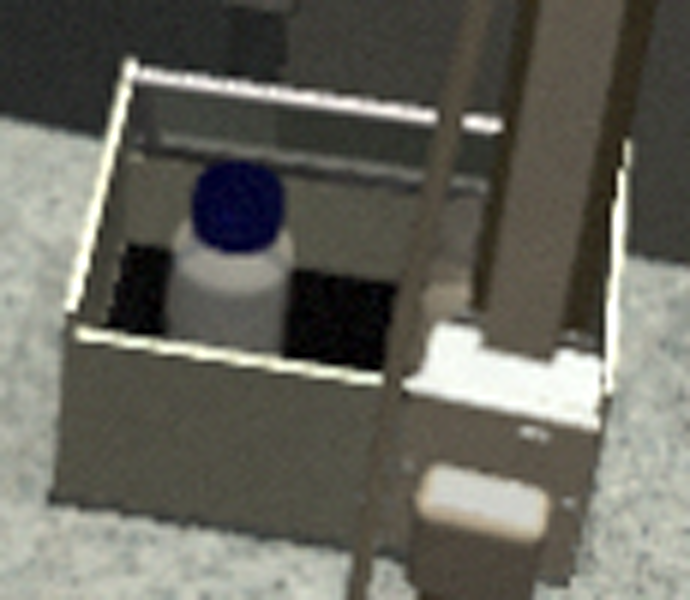

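The top crop gives wall corners, edge bar ends (80,140)-(598,183), and the blue cap at (492,283). The scene crop gives the cap top at (240,190), back-wall corners (70,315) and (52,500), and the bar at (130,68)-(500,125). I'll fit the poses from these.

```bash
cat > h.py <<'E'
from plant import ctrl
import cv2, numpy as np
from scipy.optimize import least_squares
def proj(p,X): return cv2.projectPoints(np.array(X,float).reshape(-1,3),np.array(p["rvec"],float),np.array(p["tvec"],float),np.array(p["intrinsics"],float),np.array(p["dist"],float))[0].reshape(-1,2)
def ray(p,uv,z):
    R=cv2.Rodrigues(np.array(p["rvec"],float))[0]; c=-R.T@np.ravel(p["tvec"])
    n=cv2.undistortPoints(np.array(uv,float).reshape(-1,1,2),np.array(p["intrinsics"],float),np.array(p["dist"],float)).reshape(-1,2)
    d=np.c_[n,np.ones(len(n))]@R
    return c+d*((z-c[2])/d[:,2])[:,None]
def place(q,L):
    c,s=np.cos(q[2]),np.sin(q[2]); L=np.array(L)/1000
    return np.c_[q[0]+c*L[:,0]-s*L[:,1],q[1]+s*L[:,0]+c*L[:,1],L[:,2]]
E
python3 - <<'E'
from h import *
t=ctrl.snapshot("top"); s=ctrl.snapshot("scene")
T=[((138,33),(85,113,115)),((660,72),(85,-113,115)),((62,400),(-85,113,115)),((608,455),(-85,-113,115)),((350,162),(4,0,179))]
S=[((70,315),(87,-115,115)),((52,500),(87,-115,0)),((605,393),(87,115,115)),((628,145),(-85,113,115))]
tu=np.array([a for a,_ in T])/6+[125,160]-.4; su=np.array([a for a,_ in S])/6+[315,200]-.4
f=lambda q:np.r_[proj(t,place(q,[b for _,b in T]))-tu,proj(s,place(q,[b for _,b in S]))-su].ravel()
r=least_squares(f,[.45,.22,-.1],loss="soft_l1"); q=r.x
print(q,np.degrees(q[2])); print(np.round(f(q).reshape(-1,2),1))
print("edge",place(q,[(4,104,179),(4,0,179),(4,-104,179)]),"hinge",place(q,[(-85,0,65)]),"bottles",place(q,[(-14,52,0),(-14,-52,0)]))
print("edge ends pix",(proj(t,place(q,[(4,104,179),(4,-104,179)]))-[125,160])*6)
print("cap top",ray(t,[(492/6+124.6,283/6+159.6)],.110),"cap scene",ray(s,[(240/6+314.6,190/6+199.6)],.110))
for l in ["media_bottle"]:
  for p in (s,t):
    d=ctrl.search_frame(p,l); print([(np.round(x["centre"],3),round(x["confidence"],2)) for x in d])
print("tray",ray(t,[(356,206),(428,208),(435,311),(357,310)],.018))
d=ctrl.outline_of(t,"tray")
if d:
    m=d[0]["pixels"].astype(np.uint8); m=cv2.convexHull(cv2.findNonZero(m)); P=ray(t,m.reshape(-1,2),.01)[:,:2].astype(np.float32)
    print("tray rect",cv2.minAreaRect(P))
E
```

```text
[0.45652771 0.24241559 0.10471423] 5.999683185233021
[[-0.3 -2.6]
 [ 0.8 -1.4]
 [-0.9  0. ]
 [ 0.3 -0.3]
 [-2.3 -0.1]
 [-1.3 -1.4]
 [-0.3 -1.3]
 [ 1.2 -0.3]
 [-0.6 -3.4]]
edge [[0.44963542 0.34626402 0.179     ]
 [0.4605058  0.24283368 0.179     ]
 [0.47137619 0.13940334 0.179     ]] hinge [[0.3719933  0.23353114 0.065     ]] bottles [[0.43716921 0.29266744 0.        ]
 [0.44803959 0.1892371  0.        ]]
edge ends pix [[ 73.77821733 135.7253083 ]
 [597.44742023 182.82096294]]
cap top [[0.44569036 0.18656963 0.11      ]] cap scene [[0.45346679 0.19046941 0.11      ]]
[(array([0.468, 0.196, 0.078]), 0.97)]
[]
tray [[ 0.55618315 -0.18036622  0.018     ]
 [ 0.58934111 -0.37055312  0.018     ]
 [ 0.32129001 -0.41640903  0.018     ]
 [ 0.28615128 -0.22431964  0.018     ]]
tray rect ((0.4418478310108185, -0.29889732599258423), (0.2861657738685608, 0.20421546697616577), 9.133781433105469)
```

```bash
python3 - <<'E'
from h import *
from scipy.spatial.transform import Rotation as Ro
t=ctrl.snapshot("top"); s=ctrl.snapshot("scene"); o=ctrl.get_obs()
print("post base",ray(t,[(168,140),(204,138),(170,113),(187,127)],0.0)[:,:2])
R=Ro.from_euler("xyz",o["orientation"],degrees=True).as_matrix()
im=cv2.resize(cv2.convertScaleAbs(s["pixels"],alpha=1.8),None,fx=1,fy=1)
def box(a,b,z0,z1,col):
    P=np.array([[i*a,j*b,k] for k in(z0,z1) for i,j in((-1,-1),(1,-1),(1,1),(-1,1))])
    u=((proj(s,o["tool_pos"]+P@R.T)-[460,80])*7).astype(int)
    for k in range(4):
        for e in((k,(k+1)%4),(k+4,(k+1)%4+4),(k,k+4)): cv2.line(big,tuple(map(int,u[e[0]])),tuple(map(int,u[e[1]])),col,1)
big=cv2.resize(im[80:160+40,460:560],None,fx=7,fy=7,interpolation=cv2.INTER_CUBIC)
box(.0965,.039,-.066,-.12,(0,0,255)); box(.039,.0965,-.066,-.12,(0,255,0)); box(.065,.0095,0,-.066,(255,255,0))
big=big[250:]
cv2.imwrite("pics/grip.png",big); print(big.shape)
E
```

```text
post base [[0.65371258 0.37197699]
 [0.68001206 0.27232862]
 [0.73985291 0.39127475]
 [0.70480736 0.32970752]]
(590, 700, 3)
```

View pics/grip.png

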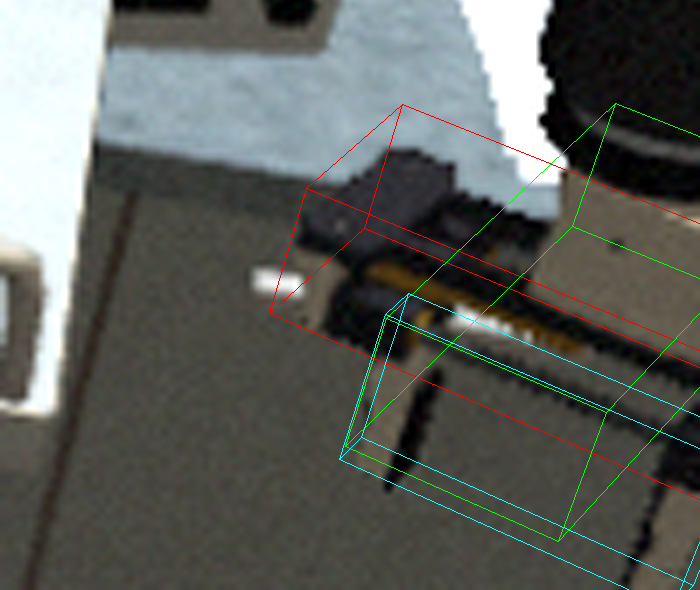

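The gripper body is long along the jaw axis: the red box fits. I'll reach in with the jaws along the locker's x, fingers partly shut, just behind the edge bar.

Call:
{"name": "carry_out", "arguments": {"increments": [[0,0,-3,10,-18,30,0.73],[0,0,-8,30,-54,43,0.73],[0,0,-13,50,-90,43,0.73],[0,0,-18,70,-126,43,0.73],[0,0,-23,90,-162,43,0.73],[0,0,-28,110,-198,43,0.73],[0,0,-33,130,-234,43,0.73],[0,0,-38,150,-270,43,0.73],[0,0,-43,170,-306,43,0.73],[0,0,-48,190,-342,43,0.73],[0,0,-53,210,-378,43,0.73],[0,0,-57,225,-403,43,0.73],[0,0,-59.5,233.7,-418.8,43,0.73],[0,0,-59.5,233.7,-418.8,43,0.73]]}}

```text
clock: 3.1
tool_pos: [0.5141, 0.1946, 0.2696]
orientation: [180.0, 0.0, -174.1]
force: [0.8, 0.8, -0.2]
opening: 0.0241
```

```bash
python3 - <<'E'
from h import *
t=ctrl.snapshot("top"); s=ctrl.snapshot("scene")
f=lambda p,y,x:cv2.resize(cv2.convertScaleAbs(p["pixels"][y:y+120,x:x+100],alpha=1.5),None,fx=4,fy=4,interpolation=cv2.INTER_CUBIC)
cv2.imwrite("pics/pre.png",np.hstack([f(t,140,145),f(s,180,320)]))
E
```

```text
(no output)
```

View pics/pre.png

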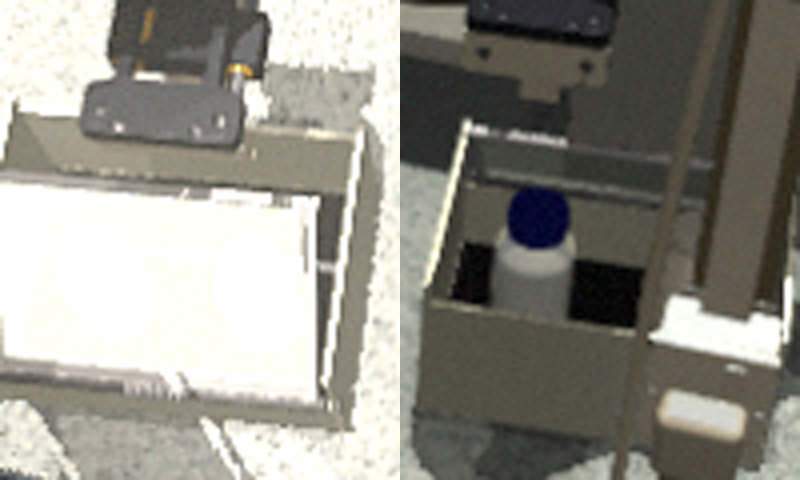

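The hand hangs behind the edge bar (top view: bar at row 195, hand above it), lined up with the bottle. I'll lower it.

Call:
{"name": "carry_out", "arguments": {"increments": [[0,0,0,0,0,-15,0.73],[0,0,0,0,0,-40,0.73],[0,0,0,0,0,-65,0.73],[0,0,0,0,0,-90,0.73],[0,0,0,0,0,-110,0.73],[0,0,0,0,0,-115,0.73],[0,0,0,0,0,-115,0.73]]}}

```text
clock: 4.08
tool_pos: [0.5135, 0.1956, 0.1543]
orientation: [-180.0, -0.0, -174.0]
force: [0.0, 0.3, 0.9]
opening: 0.0237
```

Call:
{"name": "carry_out", "arguments": {"increments": [[0,0,0,-8,-0.8,0,0.73],[0,0,0,-20,-2.1,0,0.73],[0,0,0,-32,-3.4,0,0.73],[0,0,0,-44,-4.6,0,0.6],[0,0,0,-56,-5.9,0,0.45],[0,0,0,-68,-7.1,0,0.3],[0,0,0,-80,-8.4,0,0.15],[0,0,0,-92,-9.7,0,0],[0,0,0,-104,-10.9,0,0],[0,0,0,-116,-12.2,0,0],[0,0,0,-126,-13.2,0,0],[0,0,0,-129.3,-13.6,0,0],[0,0,0,-129.3,-13.6,0,0],[0,0,0,-129.3,-13.6,0,0]]}}

```text
clock: 5.82
tool_pos: [0.3847, 0.1819, 0.1546]
orientation: [180.0, 0.0, -174.0]
force: [0.8, 0.9, 0.8]
opening: 0.0874
```

```bash
python3 - <<'E'
from h import *
print(ctrl.get_obs()["tool_pos"])
t=ctrl.snapshot("top"); s=ctrl.snapshot("scene")
f=lambda p,y,x:cv2.resize(cv2.convertScaleAbs(p["pixels"][y:y+150,x:x+100],alpha=1.5),None,fx=4,fy=4,interpolation=cv2.INTER_CUBIC)
cv2.imwrite("pics/pull.png",np.hstack([f(t,140,145),f(s,160,320)]))
q=[.4565,.2424,.1047]
for a in (0,.3,.66,.9,1.23,1.4):
    th=np.radians(52)+a; print(a,np.round((proj(s,place(q,[(-85+145*np.cos(th),-100,65+145*np.sin(th))]))-[320,160])*4+[400,0]),np.round((proj(t,place(q,[(-85+145*np.cos(th),-100,65+145*np.sin(th))]))-[145,140])*4))
E
```

```text
[0.38467492 0.18189759 0.15459615]
0 [[469. 207.]] [[312. 201.]]
0.3 [[480. 145.]] [[298. 249.]]
0.66 [[492.  87.]] [[283. 330.]]
0.9 [[499.  62.]] [[275. 392.]]
1.23 [[506.  48.]] [[268. 478.]]
1.4 [[508.  49.]] [[267. 518.]]
```

View pics/pull.png

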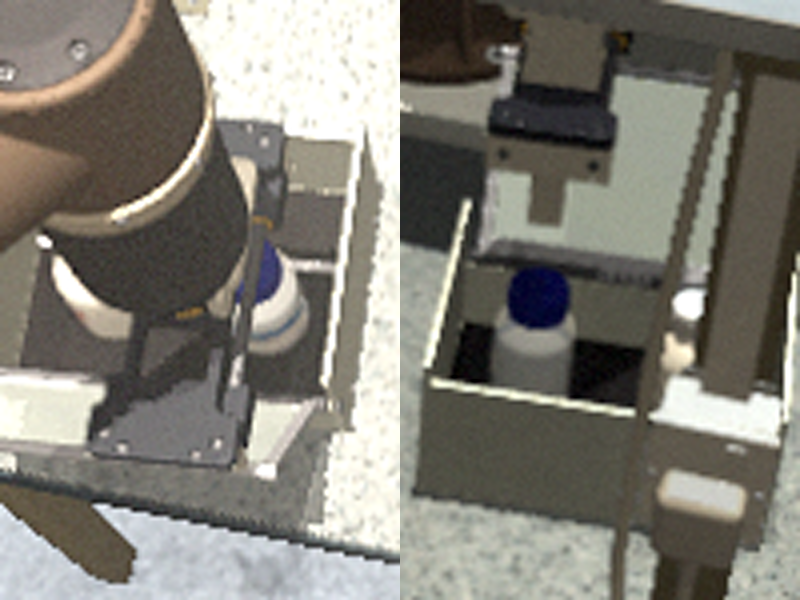

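The flap is open about 1.2 rad, and its corner shows beyond the hand's front at (265,468). I'll move down and back in over the bottle, with the hand's front holding the flap.

Call:
{"name": "carry_out", "arguments": {"increments": [[0,0,0,2,0.2,-7,0],[0,0,0,4,0.4,-15,0],[0,0,0,12,1.2,-27,0],[0,0,0,18,1.9,-37,0],[0,0,0,18,1.9,-37,0],[0,0,0,27,2.8,-37,0],[0,0,0,36,3.8,-37,0],[0,0,0,46,4.8,-37,0],[0,0,0,56,5.9,-37,0],[0,0,0,63.6,6.7,-37,0],[0,0,0,63.6,6.7,-37,0]]}}

```text
clock: 7.3
tool_pos: [0.4485, 0.1884, 0.1174]
orientation: [-180.0, -0.0, -174.0]
force: [0.8, -0.4, 0.3]
opening: 0.0875
```

```bash
python3 - <<'E'
from h import *
o=ctrl.get_obs(); print(o["tool_pos"],o["force"])
t=ctrl.snapshot("top"); s=ctrl.snapshot("scene")
f=lambda p,y,x:cv2.resize(cv2.convertScaleAbs(p["pixels"][y:y+150,x:x+100],alpha=1.5),None,fx=4,fy=4,interpolation=cv2.INTER_CUBIC)
cv2.imwrite("pics/over.png",np.hstack([f(t,140,145),f(s,160,320)]))
print([(np.round(d["centre"],3),d["confidence"]) for l in("media_bottle","white_bottle") for d in ctrl.search_frame(s,l)[:1]])
E
```

```text
[0.44853209 0.18841894 0.11739906] [ 0.75567932 -0.4029926   0.32658388]
[(array([0.469, 0.201, 0.067]), 0.62), (array([0.458, 0.288, 0.089]), 0.74)]
```

View pics/over.png

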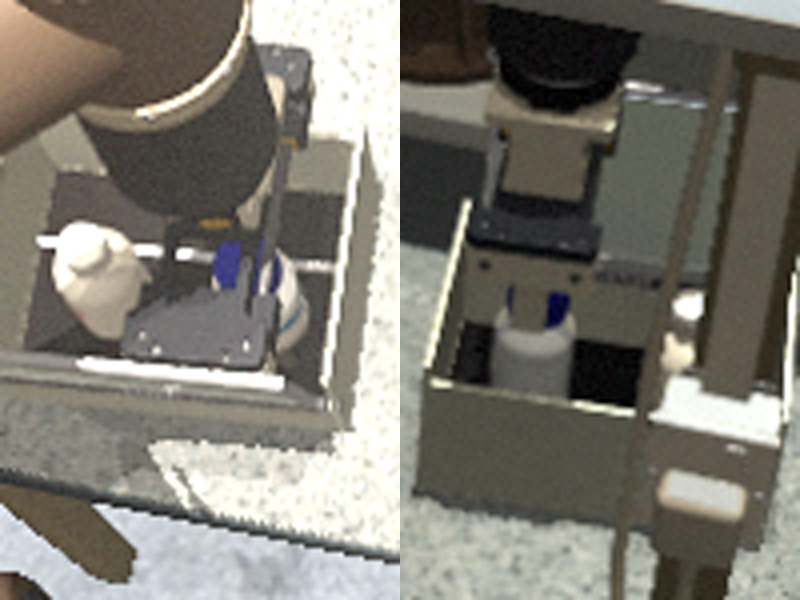

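The flap now stands against the hand's front (bar at (180,372) in the top view), and the finger straddles the bottle centrally. I'll descend and grip.

Call:
{"name": "carry_out", "arguments": {"increments": [[0,0,0,0,0,-8,0],[0,0,0,0,0,-18,0],[0,0,0,0,0,-28,0],[0,0,0,0,0,-38,0],[0,0,0,0,0,-48,0],[0,0,0,0,0,-58,0],[0,0,0,0,0,-68,0],[0,0,0,0,0,-75,0],[0,0,0,0,0,-75,0],[0,0,0,0,0,-75,0.2],[0,0,0,0,0,-75,0.3],[0,0,0,0,0,-75,0.4],[0,0,0,0,0,-75,0.6],[0,0,0,0,0,-75,0.6],[0,0,0,0,0,-75,0.6],[0,0,0,0,0,-75,0.6]]}}

```text
clock: 9.5
tool_pos: [0.4486, 0.1888, 0.043]
orientation: [180.0, 0.1, -174.0]
force: [2.0, 0.7, 5.9]
opening: 0.0549
```

Gripped on the body at 55 mm opening. I'll lift straight up.

Call:
{"name": "carry_out", "arguments": {"increments": [[0,0,0,0,0,4,0.7],[0,0,0,0,0,14,0.7],[0,0,0,0,0,26,0.7],[0,0,0,0,0,40,0.7],[0,0,0,0,0,54,0.7],[0,0,0,0,0,68,0.7],[0,0,0,0,0,82,0.7],[0,0,0,0,0,96,0.7],[0,0,0,0,0,110,0.7],[0,0,0,0,0,124,0.7],[0,0,0,0,0,138,0.7],[0,0,0,0,0,152,0.7],[0,0,0,0,0,166,0.7],[0,0,0,0,0,180,0.7],[0,0,0,0,0,194,0.7],[0,0,0,0,0,208,0.7],[0,0,0,0,0,222,0.7],[0,0,0,0,0,236,0.7],[0,0,0,0,0,246,0.7],[0,0,0,0,0,250,0.7]]}}

```text
clock: 12.0
tool_pos: [0.4482, 0.1886, 0.2932]
orientation: [180.0, 0.0, -174.0]
force: [-0.7, 1.0, -2.8]
opening: 0.0552
```

```bash
python3 - <<'E'
from h import *
o=ctrl.get_obs(); print(o["clock"],o["tool_pos"],o["force"],o["opening"],o["joint_pos"])
t=ctrl.snapshot("top"); s=ctrl.snapshot("scene")
f=lambda p,y,x:cv2.resize(cv2.convertScaleAbs(p["pixels"][y:y+150,x:x+100],alpha=1.5),None,fx=4,fy=4,interpolation=cv2.INTER_CUBIC)
cv2.imwrite("pics/lift.png",np.hstack([f(t,140,145),f(s,160,320)]))
E
```

```text
12.0 [0.44818046 0.18856532 0.29323344] [-0.72957007  0.98860477 -2.7609539 ] 0.055230417882082196 [ 4.60514739e+01  1.21426480e-01 -1.60512402e+01  1.11183637e-03
 -7.37859727e+01 -4.00621335e+01]
```

View pics/lift.png

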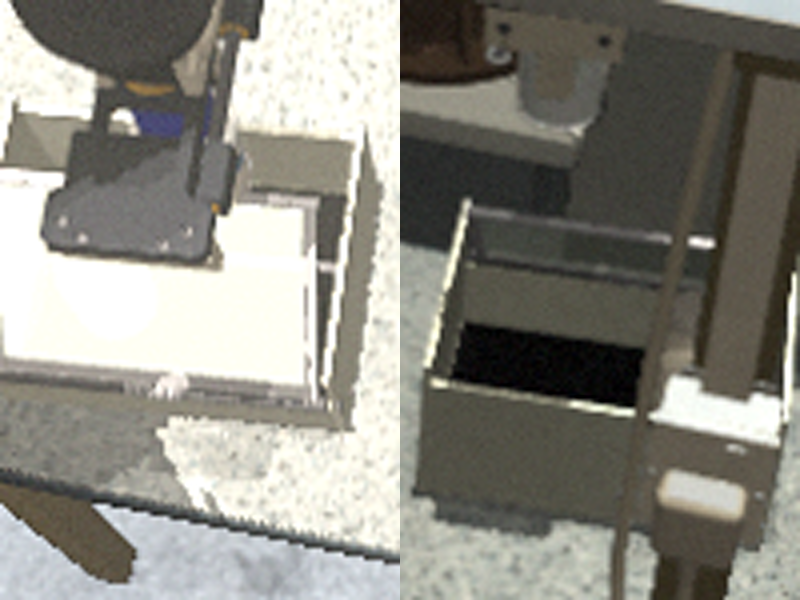

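The flap is shut and the bottle hangs upright in the grip. I'll carry it over the tray while turning the jaws along the tray's y.

Call:
{"name": "carry_out", "arguments": {"increments": [[0,0,-2,0,-10,0,0.7],[0,0,-6,0,-34,0,0.7],[0,0,-11,0,-62,0,0.7],[0,0,-16,-1,-90,0,0.7],[0,0,-21,-2,-118,0,0.7],[0,0,-26,-2,-146,0,0.7],[0,0,-31,-3,-174,0,0.7],[0,0,-36,-3,-202,0,0.7],[0,0,-41,-4,-230,0,0.7],[0,0,-46,-4,-258,0,0.7],[0,0,-51,-5,-286,0,0.7],[0,0,-56,-5,-314,0,0.7],[0,0,-61,-6,-342,0,0.7],[0,0,-66,-6,-370,0,0.7],[0,0,-71,-7,-398,0,0.7],[0,0,-76,-7,-426,0,0.7],[0,0,-81,-8,-454,0,0.7],[0,0,-85,-8,-476,0,0.7],[0,0,-87,-8,-486.6,0,0.7],[0,0,-87,-8,-486.6,0,0.7]]}}

```text
clock: 14.6
tool_pos: [0.4395, -0.2986, 0.292]
orientation: [-179.9, -0.0, 98.9]
force: [-0.2, -0.1, -3.1]
opening: 0.055
```

Call:
{"name": "carry_out", "arguments": {"increments": [[0,0,0,0,0,-10,0.7],[0,0,0,0,0,-35,0.7],[0,0,0,0,0,-60,0.7],[0,0,0,0,0,-85,0.7],[0,0,0,0,0,-105,0.7],[0,0,0,0,0,-115,0.7],[0,0,0,0,0,-115,0.7]]}}

```text
clock: 15.48
tool_pos: [0.4398, -0.2977, 0.1771]
orientation: [-179.9, -0.0, 99.0]
force: [0.1, -1.0, -3.5]
opening: 0.0548
```

```bash
python3 - <<'E'
from h import *
o=ctrl.get_obs(); print(o["clock"],o["tool_pos"],o["orientation"],o["force"],o["opening"])
t=ctrl.snapshot("top"); s=ctrl.snapshot("scene")
a=cv2.resize(cv2.convertScaleAbs(t["pixels"][190:330,330:450],alpha=1.4),None,fx=3.3,fy=3.3); b=cv2.resize(cv2.convertScaleAbs(s["pixels"][120:260,140:260],alpha=1.4),None,fx=3.3,fy=3.3)
cv2.imwrite("pics/tray.png",np.hstack([a,b]))
for l in("tray_bottle","timer","tray","media_bottle"):
  for p in (s,t): print(l,[(np.round(d["centre"],3),round(d["confidence"],2)) for d in ctrl.search_frame(p,l)[:1]])
E
```

```text
15.475 [ 0.43977043 -0.29768229  0.177054  ] [-1.79937655e+02 -2.69780673e-02  9.90355793e+01] [ 0.14230481 -0.96261926 -3.45032371] 0.05478480566971066
tray_bottle [(array([ 0.367, -0.313,  0.042]), 0.59)]
tray_bottle [(array([ 0.342, -0.326,  0.079]), 0.82)]
timer [(array([ 0.541, -0.261,  0.017]), 0.91)]
timer [(array([ 0.524, -0.232,  0.014]), 0.5)]
tray [(array([ 0.448, -0.295,  0.001]), 0.69)]
tray [(array([ 0.408, -0.278,  0.002]), 0.72)]
media_bottle [(array([ 0.459, -0.284,  0.197]), 0.77)]
media_bottle [(array([ 0.421, -0.291,  0.202]), 0.67)]
```

View pics/tray.png

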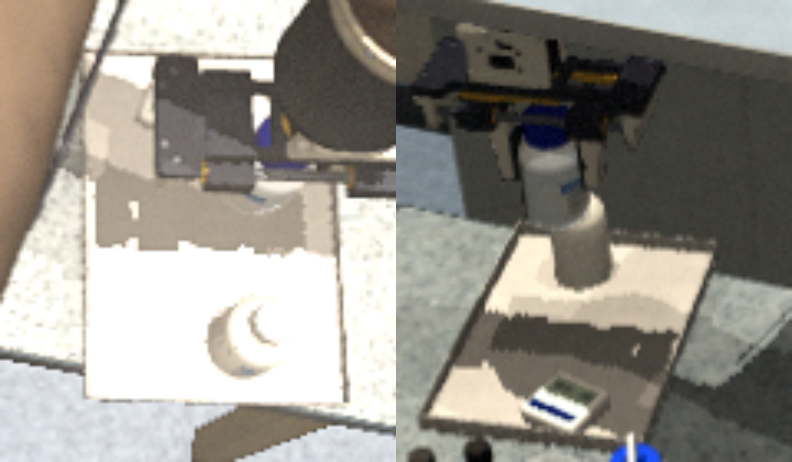

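The bottle is upright over the middle of the tray. I'll lower it, slowly at the end.

Call:
{"name": "carry_out", "arguments": {"increments": [[0,0,0,0,0,-10,0.7],[0,0,0,0,0,-30,0.7],[0,0,0,0,0,-50,0.7],[0,0,0,0,0,-70,0.7],[0,0,0,0,0,-90,0.7],[0,0,0,0,0,-108,0.7],[0,0,0,0,0,-120,0.7],[0,0,0,0,0,-128,0.7],[0,0,0,0,0,-132,0.7],[0,0,0,0,0,-134,0.7],[0,0,0,0,0,-135.5,0.7],[0,0,0,0,0,-135.5,0.7]]}}

```text
clock: 17.48
tool_pos: [0.4402, -0.2982, 0.0423]
orientation: [180.0, 0.0, 99.0]
force: [-0.5, -0.5, -2.9]
opening: 0.0547
```

Call:
{"name": "carry_out", "arguments": {"increments": [[0,0,0,0,0,-1,0.7],[0,0,0,0,0,-2,0.7],[0,0,0,0,0,-3,0.7],[0,0,0,0,0,-3,0.7],[0,0,0,0,0,-3,0.7]]}}

```text
clock: 18.1
tool_pos: [0.4401, -0.2982, 0.0391]
orientation: [-180.0, 0.0, 99.0]
force: [-0.4, -0.0, -2.8]
opening: 0.0551
```

Not touching yet, since the weight is still on the tool.

Call:
{"name": "carry_out", "arguments": {"increments": [[0,0,0,0,0,-0.7,0.7],[0,0,0,0,0,-1.4,0.7],[0,0,0,0,0,-1.4,0.7]]}}

```text
clock: 18.48
tool_pos: [0.4402, -0.2982, 0.0385]
orientation: [180.0, 0.0, 99.0]
force: [-3.2, 2.9, 6.6]
opening: 0.055
```

It's on the tray floor now (force +6.6 N). I'll release it and retreat upward.

Call:
{"name": "carry_out", "arguments": {"increments": [[0,0,0,0,0,0.6,0.7],[0,0,0,0,0,0.6,0.36],[0,0,0,0,0,0.6,0.3],[0,0,0,0,0,0.6,0.15],[0,0,0,0,0,0.6,0],[0,0,0,0,0,0.6,0],[0,0,0,0,0,0.6,0],[0,0,0,0,0,8,0],[0,0,0,0,0,25,0],[0,0,0,0,0,50,0],[0,0,0,0,0,80,0],[0,0,0,0,0,115,0],[0,0,0,0,0,150,0],[0,0,0,0,0,185,0],[0,0,0,0,0,200,0],[0,0,0,0,0,200,0]]}}

```text
clock: 20.48
tool_pos: [0.4404, -0.2982, 0.2385]
orientation: [179.9, 0.0, 99.0]
force: [0.7, -0.4, -0.1]
opening: 0.088
```

```bash
python3 - <<'E'
from h import *
o=ctrl.get_obs(); print(o["clock"],o["tool_pos"],o["force"],o["opening"])
t=ctrl.snapshot("top"); s=ctrl.snapshot("scene")
g=lambda p,y,x:cv2.resize(cv2.convertScaleAbs(p["pixels"][y:y+140,x:x+120],alpha=1.3),None,fx=2.2,fy=2.2)
cv2.imwrite("pics/end.png",np.hstack([g(t,190,330),g(s,120,140),g(s,180,310)]))
for l in("media_bottle","tray_bottle","timer","tray","flap_edge","white_bottle"):
  for p in (s,t): print(l,[(np.round(d["centre"],3),round(d["confidence"],2)) for d in ctrl.search_frame(p,l)[:1]])
E
```

```text
20.475 [ 0.44037358 -0.29818398  0.23851173] [ 0.6886718  -0.41134046 -0.12403987] 0.0879640413001849
media_bottle [(array([ 0.46 , -0.286,  0.064]), 0.68)]
media_bottle [(array([ 0.429, -0.291,  0.073]), 0.96)]
tray_bottle [(array([ 0.362, -0.314,  0.077]), 0.55)]
tray_bottle [(array([ 0.339, -0.324,  0.078]), 0.57)]
timer [(array([ 0.542, -0.259,  0.014]), 0.81)]
timer [(array([ 0.533, -0.239,  0.016]), 0.52)]
tray [(array([ 0.458, -0.29 ,  0.002]), 0.72)]
tray []
flap_edge [(array([0.431, 0.214, 0.134]), 0.58)]
flap_edge [(array([0.416, 0.24 , 0.127]), 0.64)]
white_bottle [(array([0.459, 0.286, 0.094]), 0.44)]
white_bottle []
```

View pics/end.png

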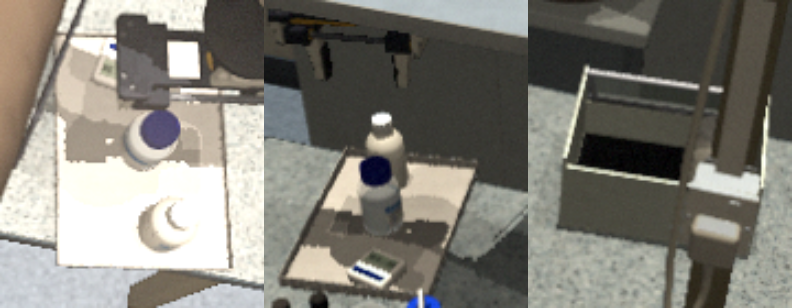

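The bottle stands upright in the middle of the tray, the neighbours haven't moved, the flap is shut and the hand is clear. I'll hand it in.

```bash
python3 -c "
from plant import ctrl
print(ctrl.close_job())"
```

```text
the job is handed in; nothing more can be done
None
```

I moved the wide-capped bottle from the locker to the middle of the tray and handed the job in at about 20.5 s of the allowed 51 s; no verdict is reported.

**How it went:** I hooked the flap's edge bar from behind with the fingers and pulled the flap back to about 1.2 rad. I then held it open with the front of the hand while gripping the bottle by its body. I lifted the bottle straight up, and the picture afterwards showed the flap shut again. I carried it to the tray, lowered it until the force showed it was on the floor, released it and moved up clear.

**Last checks:**
- **Bottle:** the last pictures show it upright. It was released at about (0.440, -0.298), within a few mm of my fitted tray centre.
- **Flap:** it looks shut, and the detected edge is within about 3 mm of where it was at the start.
- **Tray bottle and locker white bottle:** both were detected within about 7 mm of their starting readings.
- **Timer:** the scene camera puts it exactly where it was. The top camera reads about 21 mm off, but the hand partly hides the timer in that view and the confidence was low (0.52), so I trusted the scene camera.
- **Tray:** one late detection of its centre was about 20 mm off the fit because the tray was partly hidden, and the top camera did not find it at all in the last picture. I kept the earlier fit.
- **Robot:** the force on the tool was near zero after I moved clear, so it was touching nothing.

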